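# Clamp a belt pulley on the bench arbor until the knob clicks

### The job

Clamp the pulley on the bench arbor: lower the tall distance sleeve over the knob onto the pulley (do not let it drop), slip the slotted washer flat in between the sleeve and the knob so that the post is right at the end of the slot, then turn the knob clockwise, seen from above, until it has clicked past its detent and stays locked. Leave the dial gauge, the spray can, the short sleeve and the spanner where they are, and let go of everything.

Things in the scene. Friction and masses are not known exactly. Their poses are not given: they have to be found in the camera images.
- arbor: Bench arbor bolted down: grey plate 150 (x) x 120 (y) x 18 mm, round pedestal to 44 mm, steel post 16 mm in diameter up to the knob. Origin under the plate on the post's axis, z up, x along its long side. Heights above it: pulley 44 to 72 mm (boss to 79), sleeve when seated 72 to 108, washer on it 108 to 114, knob flange's underside 119.5 with the knob open, 114 locked, pressing the washer
- knob_grip (a point): Middle of the bar of the clamping knob on top of the post, on its axis; it turns with the knob. Steel flange 38 mm in diameter, 4 mm thick, on it a black bar 12 mm thick, 38 mm long (along this point's y) and 20 mm high, 10 mm above and below this point. The bar stands across the base plate (along arbor y) when open, nearly along x when locked. The sleeve passes over the knob
- knob (a joint): Turn of the knob in rad, growing clockwise seen from above: 0 open (starts at 0 to 0.3), end stop 1.40. It comes down 4.4 mm per rad. A spring pin inside resists from 0.6 (up to 0.2 N m), clicks over its crest at 0.95 and drives the knob on to about 1.25, where it stays; short of the crest it does not lock
- pulley_face (a point): Dark steel V-belt pulley, 110 mm in diameter, already on the post and free to be lifted a little. This point is on its axis in its upper face, on which the sleeve stands. A boss 40 mm in diameter stands 7 mm above the face and fits inside the sleeve
- sleeve_c (a point): Tall distance sleeve, plain steel tube standing upright on the bench: outer diameter 60, bore 46, height 36 mm, about 0.28 kg. Point at its centre, z axis along the tube
- washer_c (a point): Slotted steel washer lying flat: C-shaped plate 60 mm in diameter, 6 mm thick. Its slot, 20 mm wide with a flared mouth, runs from the edge on this point's +x side to a round end of 10 mm radius about this point: it is home when this point is on the post's axis. Point at half thickness. About 0.14 kg
- washer_grip (a point): Upright finger grip of the washer, outside the round plate on the side away from the slot: a block 22 mm (x) by 10 mm (y), from the plate's underside to 28 mm above it, its centre 45 mm from the washer's centre. This point is on its axis, 17 mm above the underside. Axes as washer_c
- short_sleeve_c (a point): Short distance sleeve, not for this job: outer diameter 60, height 16 mm, standing beside the arbor. Point at its centre
- gauge: Dial gauge on a magnetic stand beyond the arbor: block 50 x 60 x 52 mm, column to 190 mm, dial 54 mm across on the -x side, its stem ending 112 mm from the column towards -x, 62 mm high. Origin under the block's centre. Bystander
- can: Spray can 62 mm in diameter and 165 mm tall, standing to the left or the right of the arbor (the short sleeve is on the other side). Origin under its base. Bystander
- spanner: Open-ended spanner 180 mm long lying across in front of the arbor, long axis x. Bystander
Things that resemble listed ones, but are neither listed nor needed, are in the scene too. Leave any purple or turquoise look-alike of the arbor alone.

How it is judged:
On the way, in this order (a step that is already met when the one before it is completed fails the run):
1. the tall sleeve stands upright on the pulley round the post, the knob still unlocked (horizontal distance between sleeve_c and arbor below 0.006 m and z of sleeve_c in the frame of arbor below 0.0925 m and angle between sleeve_c's own z axis and vertical below 0.06 rad and value of joint knob below 0.9 rad), for 0.1 s.
2. the slotted washer is home round the post between sleeve and knob, the knob still unlocked (horizontal distance between each of washer_c, sleeve_c and arbor below 0.006 m and z of washer_c in the frame of arbor between 0.109 and 0.1165 m and value of joint knob below 0.9 rad), for 0.1 s.
3. the knob has clicked past its detent (value of joint knob above 1.15 rad), for 0.1 s.
At the end, for the whole second after the job is handed in: The knob has clicked past its detent and stays locked (above 1.15 rad); the slotted washer lies flat between sleeve and knob, centred within 6 mm of the post's axis; the tall sleeve stands upright on the pulley within 6 mm of the axis; the pulley sits flat on the arbor; all is released (value of joint knob above 1.15 rad and horizontal distance between each of washer_c, sleeve_c and arbor below 0.006 m and z of washer_c in the frame of arbor between 0.109 and 0.113 m and angle between each of washer_c, pulley_face's own z axis and vertical below 0.05 rad and z of sleeve_c in the frame of arbor below 0.0925 m and angle between sleeve_c's own z axis and vertical below 0.06 rad and z of pulley_face in the frame of arbor below 0.0745 m); the robot touches nothing.
It fails at once if the sleeve is dropped onto the pulley: faster than 0.6 m/s within 20 mm of the post's axis (horizontal distance between sleeve_c and arbor below 0.02 m and linear speed of sleeve above 0.6 m/s).
It fails at once if the dial gauge is moved more than 10 mm or tipped (distance of gauge from where it was at the start of the episode above 0.01 m or angle between gauge's own z axis and vertical above 0.15 rad).
It fails at once if the spray can is moved more than 15 mm or tipped (distance of can from where it was at the start of the episode above 0.015 m or angle between can's own z axis and vertical above 0.25 rad).
It fails at once if the short sleeve or the spanner is moved more than 20 mm (distance of any of short_sleeve_c, spanner from where it was at the start of the episode above 0.02 m).
It also fails if it takes over 69 s, if anything falls off the work surface, if the arm or the gripper's body presses on something with over 40 N, if the wrist force passes 120 N, or if a joint passes its speed limit or range.

### The arm

A 6-joint arm with a two-finger parallel gripper is mounted at the origin on the work surface. World frame = base frame: x ahead of the robot, y to its left, z up, the work surface at z = 0. Lengths are in m, angles in rad, forces in N, time in s.
With the tool pointing down it reaches from about 0.3 to 0.875 m from the base axis. Payload 6.4 kg.
Tool frame: the origin (TCP) lies between the finger pads; the fingertips stand 19 mm ahead of it and the grasp point (between the pads) is the TCP (ctrl.tips_ahead is the z of the fingertips in the tool frame, in m); z points along the fingers, y is the line along which they close (so a half turn about z gives the same grasp; the last joint's range is limited). The gripper opens to 85 mm and grips with 20 to 120 N. Pads are 22 mm wide; open, the fingers measure 114 mm over their backs; the gripper's body (76 mm by 85 mm) begins 54 mm behind the grasp point. The pads swing forward as they close: fully open they stand 13 mm farther back than shut.
Start: joints at [-1.549, 0.181, 1.607, -0, 1.354, -0.206], TCP at [0.13, -0.56, 0.25] pointing down, gripper open.
Joint ranges: [-2.99, 2.99], [-0.89, 2.07], [0.3, 2.58], [-1.14, 4.28], [0, 2.63], [-3.12, 3.12]. Speed limits (rad/s): [2.57, 2.57, 3.01, 3.14, 3.14, 3.14].

### API

Orientations are given as a unit quaternion [w, x, y, z].
In Python, from bench import readout, vision, ctrl gives the robot as it stands.
- The arm moves only by the tool play_rows, never from a script. Its arguments are lists of equal length, an entry for each row: "xyz": the shift along the tool's x, y, z in mm, a list of three; "rot": the turn, a rotation vector about the tool's x, y, z in rad, a list of three; "grip": the opening, from 0 (shut) to 1 (fully open). In form: {"xyz": [[x, y, z], ...], "rot": [[rx, ry, rz], ...], "grip": [grip, ...]}. A call has exactly 10 rows; each row is the pose to reach, as a shift and turn from the pose commanded when the call began, along the tool's axes at that moment; what a row does not reach only later rows make up. A row lasts 1/8 s, in which the tool goes at most 62.5 mm and 10.7 degrees, less where a joint would pass 70% of its speed; a pose out of reach is approached as far as the arm can. A call with a gripper value outside its range is refused whole. The fingers move at their own pace and stop on an object; the grip force is fixed at half the most. Time passes only in rows, so rows that repeat a pose let the fingers close, or fill a call up. It gives the time, the measured TCP pose, the force, the opening and the grip force at its end, in the units of the state.
- readout.get_obs(): the state, without advancing time (a new reading comes with each control period).
- vision.camera(name): name is "scene" or "side" or "wrist"; returns a dict with "color" (420x560x3 uint8, red, green, blue), "depth" (420x560 float32, m along the optical axis (not along the pixel's ray), 0 where there is no reading), "camera_matrix" (3x3 intrinsics, pixels), "k1" (the pictures are not rectified: a ray, as slopes to the right and down, at radius r is drawn at 1 + k1 r^2 times it, then the intrinsics apply), "extrinsics" (4x4, takes a point from camera to world coordinates); the wrist camera has in their place "hand_eye" (4x4, takes a point from camera to tool coordinates, whose origin is the TCP and whose axes are the flange's). Camera axes: x right, y down, z forward; pixel columns grow to the right and rows downward; lengths in m; the calibration is good to about 2 mm. A picture is of the moment at which its call begins: read the wrist's pose just before it.
- ctrl.hand_in(): hands the job in; it is judged then, once.
The state is a dict: "time_s": time; "q": joint angles; "dq": joint speeds; "joint_efforts": joint torques, N m; "eef_pos": TCP position; "eef_rot": TCP orientation; "wrist_force": force on the tool from outside, world axes, zero at the start; "torque": the same for the moment, N m; "opening": opening from 0.0 (shut) to 1.0 (fully open); "grasp_force": force on a finger pad.
Only numpy, scipy, OpenCV 4.12 (cv2) and the standard library are available. Lean on these libraries where they do the work, as an engineer would, in place of code of your own. Each camera call takes 0.05 s, during which the arm holds its last target. There are 200 camera calls.

## Working session

There is one attempt and no reset: what is moved stays moved. The work goes in short steps, Python scripts to look and compute and a tool call to move; the robot and the scene stay as the last step left them, time stands still between calls to the robot, and variables do not carry over. Pictures are saved under pics/ and viewed, at most 12 in all, crops included, and the job is handed in when it is done.

Besides the shell and the picture viewer there is one more tool, called after "Emit:" by a JSON object that holds its "op" and its "data", one argument or row to a line. play_rows: Moves the arm, as the interface text tells. Its arguments: {"type":"object","properties":{"xyz":{"type":"array","items":{"type":"array","items":{"type":"number"}}},"rot":{"type":"array","items":{"type":"array","items":{"type":"number"}}},"grip":{"type":"array","items":{"type":"number"}}},"required":["xyz","rot","grip"]}

```bash
mkdir -p pics; cat > h.py <<'E'
import numpy as np, cv2
from bench import readout, vision, ctrl
from scipy.spatial.transform import Rotation as R
def tool():
    o=readout.get_obs(); q=o['eef_rot']; T=np.eye(4); T[:3,:3]=R.from_quat([q[1],q[2],q[3],q[0]]).as_matrix(); T[:3,3]=o['eef_pos']; return T
def grab(name):
    T=tool(); c=vision.camera(name)
    E=c['extrinsics'] if 'extrinsics' in c else T@np.array(c['hand_eye'])
    return c,np.array(E)
def cloud(c,E):
    K=np.array(c['camera_matrix']); d=c['depth']; h,w=d.shape
    u,v=np.meshgrid(np.arange(w),np.arange(h))
    p=np.stack([u,v],-1).reshape(-1,1,2).astype(np.float64)
    s=cv2.undistortPoints(p,K,np.array([c['k1'],0,0,0.])).reshape(h,w,2)
    P=np.dstack([s*d[...,None],d])
    W=P@E[:3,:3].T+E[:3,3]; W[d==0]=np.nan
    return W
def save(c,n): cv2.imwrite('pics/'+n+'.png',c['color'][...,::-1])
E
python3 - <<'E'
from h import *
for n in('scene','side'):
    c,E=grab(n); save(c,n); np.savez('/tmp/'+n,W=cloud(c,E),C=c['color']); print(n,E.round(3).tolist(),c['camera_matrix'],c['k1'])
a=np.hstack([cv2.imread('pics/scene.png')])
print(readout.get_obs())
E
```

```text
scene [[0.677, 0.576, -0.458, 0.942], [0.736, -0.539, 0.411, -0.338], [-0.01, -0.615, -0.788, 0.789], [0.0, 0.0, 0.0, 1.0]] [[412.96990084   0.         278.61736795]
 [  0.         412.96990084 212.16584145]
 [  0.           0.           1.        ]] 0.011987485184828402
side [[-0.875, -0.326, 0.359, 0.131], [-0.484, 0.62, -0.618, 0.697], [-0.021, -0.714, -0.7, 0.885], [0.0, 0.0, 0.0, 1.0]] [[411.78327254   0.         278.19881884]
 [  0.         411.78327254 206.57477755]
 [  0.           0.           1.        ]] -0.024752378624511823
{'time_s': 0.1, 'q': array([-1.54931939e+00,  1.81484968e-01,  1.60788352e+00,  2.71000414e-05,
        1.35381895e+00, -2.06305429e-01]), 'dq': array([-0.00039252,  0.00060665, -0.00261314,  0.00171136,  0.00042465,
       -0.00046923]), 'joint_efforts': array([ 3.38585887e-04, -4.45873976e+01, -3.52238452e+01, -3.56224336e-04,
        4.18747179e-03,  2.60683362e-05]), 'eef_pos': array([ 0.12985701, -0.55967252,  0.24947582]), 'eef_rot': array([-7.92769093e-04,  9.93521423e-01,  1.13642181e-01,  8.67591117e-05]), 'wrist_force': array([-0.22653415, -0.05492588, -0.21972787]), 'torque': array([ 0.0216188 , -0.00782599,  0.01084684]), 'grasp_force': 0.0, 'opening': 0.998926429312777}
```

View pics/scene.png

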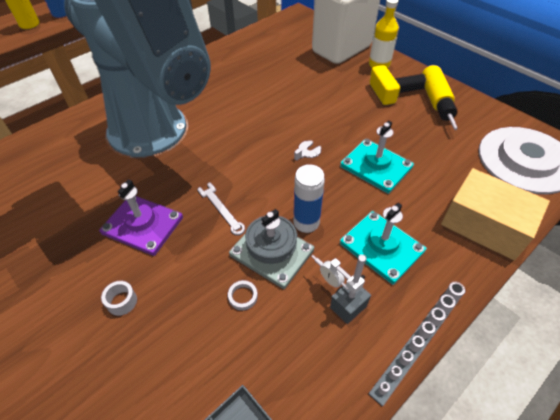

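View pics/side.png

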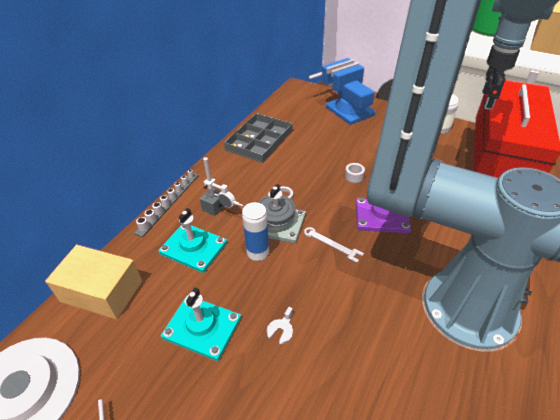

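Scene picture: the grey arbor with the pulley is at (272,243) and its knob at (270,217). The tall sleeve is at (119,298), the washer at (307,151), the spanner at (221,208), the can at (309,200) and the gauge at (348,298). What could be confused:
- **Sleeve:** the tall ring at (119,298) or the short ring at (242,295). The tall one is my choice.
- **Arbor:** the purple one at (140,220) and the turquoise ones at (378,160) and (385,245) are look-alikes. I use the grey one.
- **Washer:** only the C-plate at (307,151). The spanner jaw at (207,190) looks similar.

In the side picture the washer is at (282,327), the tall sleeve at (355,172) and the knob at (277,190).

```bash
python3 - <<'E'
from h import *
S=np.load('/tmp/scene.npz'); D=np.load('/tmp/side.npz')
def reg(W,box):
    u0,u1,v0,v1=box; return W[v0:v1,u0:u1].reshape(-1,3)
W=S['W']
def show(n,P,lo,hi):
    P=P[np.isfinite(P[:,0])]; P=P[(P[:,2]>lo)&(P[:,2]<hi)]
    r=cv2.minAreaRect((P[:,:2]*1000).astype(np.float32)); (cx,cy),rr=cv2.minEnclosingCircle((P[:,:2]*1000).astype(np.float32))
    print(n,len(P),'rect',np.round(r[0],1),np.round(r[1],1),round(r[2],1),'circ',round(cx,1),round(cy,1),round(rr,1),'zmax',P[:,2].max().round(4),'med',np.median(P,0).round(4))
for nm,W,B in(('scene',S['W'],dict(tall=(95,145,275,325),short=(222,264,276,314),washer=(288,328,135,165),arb=(222,322,200,290),can=(290,328,160,235))),
 ('side',D['W'],dict(tall=(340,370,158,186),washer=(262,298,303,345),arb=(250,312,175,242),can=(240,275,200,262)))):
    print(nm)
    for k,b in B.items():
        P=reg(W,b)
        if k=='tall': show(k+' top',P,.031,.045)
        if k=='short': show(k+' top',P,.011,.025)
        if k=='washer': show('w plate',P,.0035,.010); show('w grip',P,.02,.035)
        if k=='arb': show('plate',P,.012,.022); show('knobtop',P,.133,.16);show('flange',P,.118,.127); show('pulley',P,.068,.075)
        if k=='can': show('can',P,.10,.18)
big=[]
for f,b in(('scene',(85,285,120,320)),('side',(250,310,290,350))):
    im=cv2.imread(f'pics/{f}.png')[b[2]:b[3],b[0]:b[1]]; big.append(cv2.resize(im,(400,400),interpolation=cv2.INTER_CUBIC))
im=cv2.imread('pics/scene.png')
cv2.imwrite('pics/crop.png',np.hstack([cv2.resize(im[270:330,85:145],(390,390),interpolation=3),cv2.resize(cv2.imread('pics/side.png')[295:355,250:310],(390,390),interpolation=3)]))
E
```

```text
scene
tall top 323 rect [ 435.7 -323.6] [58.2 59.7] 85.9 circ 435.9 -325.1 31.6 zmax 0.0402 med [ 0.4377 -0.3238  0.0356]
short top 292 rect [ 598.1 -134.1] [58.7 58.5] 78.2 circ 597.9 -133.5 30.5 zmax 0.0195 med [ 0.5988 -0.1354  0.0156]
w plate 224 rect [384.1 271.9] [ 95.2 100.8] 49.5 circ 377.7 277.0 63.4 zmax 0.0097 med [0.3863 0.2757 0.0058]
w grip 35 rect [382.7 235.3] [12.  20.3] 6.3 circ 382.1 235.3 10.8 zmax 0.03 med [0.3849 0.2328 0.0269]
plate 1490 rect [574.6 -16. ] [209.6 167.8] 51.8 circ 575.1 -16.4 130.9 zmax 0.022 med [ 0.5978 -0.0487  0.0179]
knobtop 136 rect [559.4 -19.1] [36.6 13.8] 88.8 circ 560.1 -19.1 18.8 zmax 0.145 med [ 0.5618 -0.0199  0.1418]
flange 120 rect [571.1  26.2] [128.8  26. ] 83.0 circ 568.7 26.5 64.5 zmax 0.127 med [ 0.5691 -0.0176  0.1222]
pulley 1243 rect [573.2   4.6] [160.6 154.4] 43.8 circ 586.3 17.2 99.1 zmax 0.075 med [ 0.5714 -0.0271  0.0711]
can 1046 rect [552.9  96.6] [59.5 60.8] 78.8 circ 551.8 98.9 32.0 zmax 0.1679 med [0.5626 0.0865 0.1553]
side
tall top 88 rect [ 431.8 -325.5] [60.  59.5] 52.7 circ 432.0 -325.7 34.0 zmax 0.0398 med [ 0.4312 -0.3208  0.034 ]
w plate 296 rect [386.4 265.2] [66.3 95. ] 37.6 circ 378.4 258.1 50.6 zmax 0.0096 med [0.3768 0.2743 0.0052]
w grip 43 rect [378.2 236.8] [ 9.2 22.7] 0.2 circ 379.5 236.8 11.4 zmax 0.0294 med [0.3784 0.2382 0.0259]
plate 537 rect [537.9 -69.6] [ 94.  216.9] 16.9 circ 540.1 -68.9 115.3 zmax 0.022 med [ 0.5075 -0.004   0.0166]
knobtop 215 rect [538.6  46.2] [ 31.7 166.3] 7.2 circ 548.5 47.5 83.2 zmax 0.1599 med [0.5322 0.1085 0.1427]
flange 106 rect [542.7  46.4] [ 34.8 164.8] 10.5 circ 543.7 46.4 82.7 zmax 0.1268 med [ 0.5426 -0.0018  0.1217]
pulley 389 rect [531.    9.8] [100.6 177.7] 36.0 circ 539.7 19.7 93.7 zmax 0.075 med [ 0.5391 -0.0137  0.0702]
can 729 rect [560.   63.5] [ 61.2 140.6] 20.4 circ 549.8 59.4 72.7 zmax 0.1672 med [0.538  0.1137 0.1532]
```

View pics/crop.png

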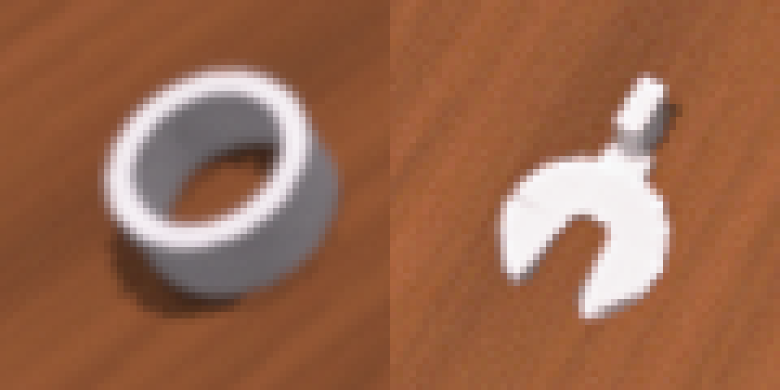

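The crop confirms both picks: the tall tube on the left (top at z 36 mm), and on the right the C-washer with its upright grip at its upper end, slot facing away. Next I'll look at both from above with the wrist camera.

```bash
cat >> h.py <<'E'
def Rd(yaw):
    c,s=np.cos(yaw),np.sin(yaw); return np.array([[c,s,0],[s,-c,0],[0,0,-1.]])
def go(p,yaw,T=None):
    T=tool() if T is None else T
    d=T[:3,:3].T@(np.array(p)-T[:3,3])*1000; r=R.from_matrix(T[:3,:3].T@Rd(yaw)).as_rotvec()
    print('go',np.round(p,4),'xyz',d.round(1),'rot',r.round(3))
E
python3 - <<'E'
from h import *
go([.39,-.325,.25],0)
W=np.load('/tmp/scene.npz')['W']; P=W[250:325,310:375].reshape(-1,3)
for lo,hi in((.045,.056),(.058,.066),(.08,.14),(.15,.2)):
    q=P[(P[:,2]>lo)&(P[:,2]<hi)]; print(lo,len(q),q.min(0).round(3),q.max(0).round(3),np.median(q,0).round(3))
T=tool();print(T.round(3)); c,E=grab('wrist'); print(c['hand_eye'],c['camera_matrix'],ctrl.tips_ahead)
E
```

```text
go [ 0.39  -0.325  0.25 ] xyz [ 3.064e+02 -1.699e+02 -2.000e-01] rot [-0.002 -0.     0.228]
0.045 633 [ 0.683 -0.021  0.045] [0.788 0.04  0.056] [0.768 0.002 0.052]
0.058 116 [0.65  0.002 0.058] [0.768 0.017 0.066] [0.71  0.007 0.063]
0.08 500 [ 0.687 -0.004  0.08 ] [0.773 0.033 0.139] [0.744 0.007 0.104]
0.15 114 [0.756 0.003 0.151] [0.768 0.014 0.192] [0.764 0.006 0.178]
[[ 0.974  0.226 -0.     0.13 ]
 [ 0.226 -0.974  0.002 -0.56 ]
 [ 0.    -0.002 -1.     0.249]
 [ 0.     0.     0.     1.   ]]
[[-2.48811005e-04 -9.57262435e-01 -2.89220621e-01  7.37650667e-02]
 [ 9.99999954e-01 -2.88217067e-04  9.36599099e-05 -2.42127933e-05]
 [-1.73015433e-04 -2.89220585e-01  9.57262463e-01 -1.22630115e-01]
 [ 0.00000000e+00  0.00000000e+00  0.00000000e+00  1.00000000e+00]] [[294.84091533   0.         279.91780905]
 [  0.         294.84091533 210.46197828]
 [  0.           0.           1.        ]] 0.019
```

Emit:
{"op": "play_rows", "data": {
  "xyz": [
    [58,-32,0],
    [116,-64,0],
    [174,-96,0],
    [232,-128,0],
    [290,-160,0],
    [350,-180,0],
    [350,-180,0],
    [350,-180,0],
    [350,-180,0],
    [350,-180,0]
  ],
  "rot": [
    [0,0,0.05],
    [0,0,0.1],
    [0,0,0.15],
    [0,0,0.2],
    [-0.002,0,0.228],
    [-0.002,0,0.228],
    [-0.002,0,0.228],
    [-0.002,0,0.228],
    [-0.002,0,0.228],
    [-0.002,0,0.228]
  ],
  "grip": [1,1,1,1,1,1,1,1,1,1]
}}

```text
time_s: 1.4
eef_pos: [0.4291, -0.3069, 0.2502]
eef_rot: [0.001, 1.0, -0.001, -0.0]
wrist_force: [-0.3, 0.7, -0.3]
opening: 1.0
grasp_force: 0.0
```

```bash
cat >> h.py <<'E'
def pts(W,ctr,rad,lo,hi):
    P=W.reshape(-1,3); P=P[np.isfinite(P[:,0])]
    return P[(np.hypot(P[:,0]-ctr[0],P[:,1]-ctr[1])<rad)&(P[:,2]>lo)&(P[:,2]<hi)]
def circ(P,r):
    from scipy.optimize import least_squares
    # r = list of admissible radii bounds (rin, rout): fit annulus
    rin,rout=r; f=lambda c:(lambda d:np.maximum(d-rout,0)+np.maximum(rin-d,0))(np.hypot(P[:,0]-c[0],P[:,1]-c[1]))*1000
    s=least_squares(f,np.median(P[:,:2],0),loss='soft_l1'); return s.x,np.abs(s.fun).mean()
E
python3 - <<'E'
from h import *
print(tool().round(4)); c,E=grab('wrist'); save(c,'w1'); W=cloud(c,E)
P=pts(W,(.435,-.325),.045,.030,.042); print(len(P),P[:,2].max(),np.median(P[:,2]))
(x,r),=[circ(P,(.023,.030))]; print(x,r); print(cv2.minAreaRect((P[:,:2]*1000).astype(np.float32)))
go([x[0],x[1],.10],0)
E
```

```text
[[ 1.000e+00 -2.500e-03 -1.000e-04  4.291e-01]
 [-2.500e-03 -1.000e+00 -2.000e-03 -3.069e-01]
 [-1.000e-04  2.000e-03 -1.000e+00  2.502e-01]
 [ 0.000e+00  0.000e+00  0.000e+00  1.000e+00]]
875 0.0368929645538803 0.0347731152357294
[ 0.43461809 -0.32491986] 0.008532247928427463
((434.6277160644531, -325.0555725097656), (59.1673698425293, 59.16728210449219), 65.80819702148438)
go [ 0.4346 -0.3249  0.1   ] xyz [  5.5  17.8 150.3] rot [ 0.002  0.    -0.002]
```

View pics/w1.png

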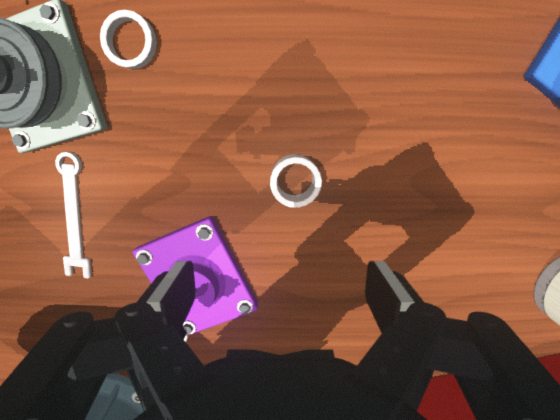

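The wrist view shows the tall sleeve at (296,181). The purple look-alike's plate is at (195,270), close to one finger, so I'm checking the clearance.

```bash
python3 - <<'E'
from h import *
for n,b in(('scene',(100,185,175,255)),('side',(350,415,190,235))):
    W=np.load(f'/tmp/{n}.npz')['W'][b[2]:b[3],b[0]:b[1]].reshape(-1,3)
    for lo,hi in((.012,.024),(.1,.16)):
        q=W[(W[:,2]>lo)&(W[:,2]<hi)]
        if len(q): print(n,lo,len(q),q.min(0).round(3),q.max(0).round(3),np.median(q,0).round(3))
E
```

```text
scene 0.012 1828 [ 0.214 -0.272  0.012] [ 0.386 -0.109  0.024] [ 0.318 -0.199  0.018]
scene 0.1 286 [ 0.283 -0.209  0.101] [ 0.313 -0.171  0.146] [ 0.301 -0.189  0.132]
side 0.012 830 [ 0.201 -0.225  0.012] [ 0.381 -0.106  0.024] [ 0.299 -0.162  0.017]
```

Emit:
{"op": "play_rows", "data": {
  "xyz": [
    [5.5,18,50],
    [5.5,18,100],
    [5.5,18,150],
    [5.5,18,185],
    [5.5,18,210],
    [5.5,18,223],
    [5.5,18,223],
    [5.5,18,223],
    [5.5,18,223],
    [5.5,18,223]
  ],
  "rot": [
    [0.002,0,-0.002],
    [0.002,0,-0.002],
    [0.002,0,-0.002],
    [0.002,0,-0.002],
    [0.002,0,-0.002],
    [0.002,0,-0.002],
    [0.002,0,-0.002],
    [0.002,0,-0.002],
    [0.002,0,-0.002],
    [0.002,0,-0.002]
  ],
  "grip": [1,1,1,1,1,1,1,0.4,0.4,0.4]
}}

```text
time_s: 2.7
eef_pos: [0.4366, -0.3253, 0.0292]
eef_rot: [0.001, 1.0, 0.001, 0.001]
wrist_force: [-2.1, -0.1, 6.5]
opening: 0.68
grasp_force: 65.0
```

```bash
python3 - <<'E'
from h import *
print(readout.get_obs()); print(tool().round(4))
# arbor pose from scene/side: bolted plate + knob
for n in('scene','side'):
    W=np.load(f'/tmp/{n}.npz')['W']
    P=pts(W,(.565,-.018),.035,.136,.15); print(n,len(P),cv2.minAreaRect((P[:,:2]*1000).astype(np.float32)))
    P=pts(W,(.57,-.02),.105,.0145,.0215); print(len(P),cv2.minAreaRect((P[:,:2]*1000).astype(np.float32)))
E
```

```text
{'time_s': 2.7, 'q': array([-8.58470176e-01,  4.19072675e-01,  1.81621906e+00, -1.09614594e-04,
        9.03079721e-01,  7.10380791e-01]), 'dq': array([ 6.53446280e-04, -6.61318059e-04, -8.33231639e-06,  4.82636347e-05,
       -9.89082302e-04,  1.42948130e-03]), 'joint_efforts': array([ 5.35033252e-01, -4.39559519e+01, -2.43123937e+01,  2.26384001e-01,
       -3.94143602e-01, -9.14207805e-03]), 'eef_pos': array([ 0.43657509, -0.32534599,  0.02920207]), 'eef_rot': array([0.00124813, 0.9999982 , 0.00100655, 0.00101886]), 'wrist_force': array([-2.06099503, -0.12678954,  6.47413533]), 'torque': array([0.10428925, 0.24877328, 0.00137001]), 'grasp_force': 65.00182526280696, 'opening': 0.679513596322463}
[[ 1.      0.002   0.002   0.4366]
 [ 0.002  -1.     -0.0025 -0.3253]
 [ 0.002   0.0025 -1.      0.0292]
 [ 0.      0.      0.      1.    ]]
scene 123 ((559.4019775390625, -19.050928115844727), (35.9488410949707, 13.793466567993164), 88.78079223632812)
1367 ((577.7828979492188, -22.220230102539062), (189.99085998535156, 149.8867645263672), 64.79327392578125)
side 53 ((555.1286010742188, -16.859619140625), (37.24751281738281, 12.162683486938477), 89.27217864990234)
430 ((523.402099609375, -25.521728515625), (88.08515930175781, 120.56295776367188), 10.288742065429688)
```

Emit:
{"op": "play_rows", "data": {
  "xyz": [
    [0,0,-15],
    [0,0,-50],
    [0,0,-100],
    [0,0,-150],
    [3,-40,-200],
    [8,-100,-240],
    [13,-160,-240],
    [18,-220,-240],
    [23,-275,-240],
    [23,-305,-240]
  ],
  "rot": [
    [0,0,0],
    [0,0,0],
    [0,0,0],
    [0,0,0],
    [0,0,0],
    [0,0,0],
    [0,0,0],
    [0,0,0],
    [0,0,0],
    [0,0,0]
  ],
  "grip": [0.4,0.4,0.4,0.4,0.4,0.4,0.4,0.4,0.4,0.4]
}}

```text
time_s: 3.95
eef_pos: [0.4574, -0.0161, 0.2682]
eef_rot: [-0.0, 1.0, 0.002, 0.001]
wrist_force: [0.4, -0.7, -3.7]
opening: 0.683
grasp_force: 65.8
```

Emit:
{"op": "play_rows", "data": {
  "xyz": [
    [0,0,0],
    [0,0,0],
    [0,0,0],
    [0,0,0],
    [0,0,0],
    [0,0,0],
    [0,0,0],
    [0,0,0],
    [0,0,0],
    [0,0,0]
  ],
  "rot": [
    [0,0,0],
    [0,0,0],
    [0,0,0],
    [0,0,0],
    [0,0,0],
    [0,0,0],
    [0,0,0],
    [0,0,0],
    [0,0,0],
    [0,0,0]
  ],
  "grip": [0.4,0.4,0.4,0.4,0.4,0.4,0.4,0.4,0.4,0.4]
}}

```text
time_s: 5.2
eef_pos: [0.4581, -0.0191, 0.2673]
eef_rot: [0.0, 1.0, 0.001, 0.0]
wrist_force: [0.4, -0.5, -3.7]
opening: 0.68
grasp_force: 65.8
```

```bash
cat >> h.py <<'E'
def rect(P): 
    r=cv2.minAreaRect((P[:,:2]*1000).astype(np.float32)); return np.round(r[0],1),np.round(r[1],1),round(r[2],1)
E
python3 - <<'E'
from h import *
T=tool(); print(T.round(4)); c,E=grab('wrist'); save(c,'w2'); W=cloud(c,E); np.savez('/tmp/w2',W=W,T=T)
k=(.560,-.019)
for lo,hi,r,n in((.136,.15,.03,'bar'),(.118,.127,.03,'flange'),(.069,.0745,.065,'pulley'),(.0755,.084,.03,'boss'),(.0145,.0215,.105,'plate')):
    P=pts(W,k,r,lo,hi); print(n,len(P),rect(P) if len(P)>3 else '', np.median(P,0).round(4) if len(P) else '')
P=pts(W,T[:2,3],.05,T[2,3]-.02,T[2,3]+.03); 
L=(P-T[:3,3])@T[:3,:3]; print(len(L),np.percentile(L[:,2],[0,5,20,50,80,95]).round(4))
E
```

```text
[[ 1.000e+00  1.900e-03  2.000e-04  4.581e-01]
 [ 1.900e-03 -1.000e+00 -0.000e+00 -1.910e-02]
 [ 2.000e-04  0.000e+00 -1.000e+00  2.673e-01]
 [ 0.000e+00  0.000e+00  0.000e+00  1.000e+00]]
bar 734 (array([557.5, -18.7]), array([37.7, 11.9]), 88.0) [ 0.5572 -0.019   0.1412]
flange 854 (array([557.6, -19.1]), array([33.8, 37.5]), 86.3) [ 0.5511 -0.019   0.1213]
pulley 4268 (array([558.2, -19. ]), array([108.7, 108.5]), 45.7) [ 0.5557 -0.019   0.0708]
boss 59 (array([542.6, -17.8]), array([32.3,  9.8]), 86.6) [ 0.5397 -0.0181  0.078 ]
plate 3329 (array([558.1, -19.7]), array([149.7, 208.1]), 12.8) [ 0.5274 -0.0217  0.0171]
13183 [-0.03   -0.0228 -0.007  -0.0051  0.0059  0.0157]
```

View pics/w2.png

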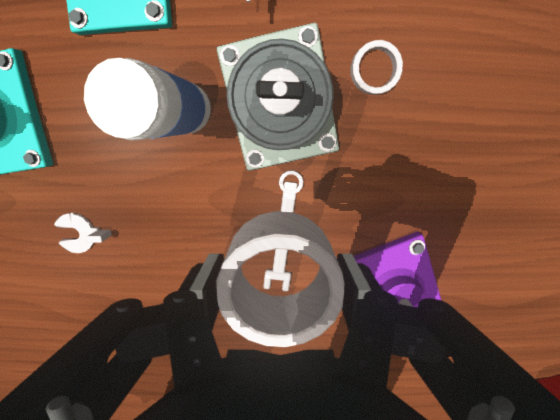

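The wrist view shows the sleeve held upright at (281,275), the knob bar at (280,90) and the washer at (80,233). Next I fit the sleeve in the tool frame.

```bash
python3 - <<'E'
from h import *
d=np.load('/tmp/w2.npz'); W,T=d['W'],d['T']
P=pts(W,T[:2,3],.05,T[2,3]-.02,T[2,3]+.03); L=(P-T[:3,3])@T[:3,:3]
for zl,zh in((-.0095,-.003),):
    for it in range(2):
        q=L[(L[:,2]>zl)&(L[:,2]<zh)&(np.hypot(L[:,0],L[:,1])<.033)]
        A=np.c_[q[:,:2],np.ones(len(q))]; s,_,_,_=np.linalg.lstsq(A,q[:,2],rcond=None); r=q[:,2]-A@s
        print(len(q),'plane',s.round(4),r.std()); zl,zh=s[2]-.003,s[2]+.003
    c=circ(q,(.023,.030)); print('sleeve in tool',c, rect(q))
ctr=T[:3,:3]@np.array([*c[0],0])
Wk=pts(W,(.558,-.019),.03,.136,.15)
p=pts(W,(.558,-.019),.058,.069,.0745); print('pulley c',circ(p,(.0,.055)),cv2.minEnclosingCircle((p[:,:2]*1000).astype(np.float32)))
k=np.array([.5577,-.0189]); t=k-ctr[:2]; print(t); go([t[0],t[1],.267],0); go([t[0],t[1],.11],0)
E
```

```text
5380 plane [-0.0013  0.0014 -0.0056] 0.0008939438757406775
5438 plane [-0.0014  0.0018 -0.0055] 0.0009063831872939837
sleeve in tool (array([-1.42072063e-03,  2.88773932e-05]), np.float64(0.055549090299535524)) (array([-1.2, -0.9]), array([59.5, 62.1]), 39.6)
pulley c (array([ 0.55799789, -0.01862312]), np.float64(1.3733640796359843e-05)) ((558.0003662109375, -18.620607376098633), 55.01940155029297)
[ 0.55912066 -0.01886841]
go [ 0.5591 -0.0189  0.267 ] xyz [ 1.01e+02 -1.00e-01  4.00e-01] rot [-0.    -0.     0.002]
go [ 0.5591 -0.0189  0.11  ] xyz [ 1.010e+02 -1.000e-01  1.574e+02] rot [-0.    -0.     0.002]
```

Emit:
{"op": "play_rows", "data": {
  "xyz": [
    [50,0,0],
    [101,0,0],
    [101,0,30],
    [101,0,60],
    [101,0,80],
    [101,0,80],
    [101,0,80],
    [101,0,80],
    [101,0,80],
    [101,0,80]
  ],
  "rot": [
    [0,0,0.001],
    [0,0,0.002],
    [0,0,0.002],
    [0,0,0.002],
    [0,0,0.002],
    [0,0,0.002],
    [0,0,0.002],
    [0,0,0.002],
    [0,0,0.002],
    [0,0,0.002]
  ],
  "grip": [0.4,0.4,0.4,0.4,0.4,0.4,0.4,0.4,0.4,0.4]
}}

```text
time_s: 6.5
eef_pos: [0.5593, -0.019, 0.1879]
eef_rot: [0.0, 1.0, -0.0, 0.001]
wrist_force: [-0.4, 0.5, -2.1]
opening: 0.682
grasp_force: 65.8
```

```bash
python3 - <<'E'
from h import *
T=tool(); print(T.round(4)); c,E=grab('wrist'); save(c,'w3'); W=cloud(c,E)
P=pts(W,(.558,-.019),.021,.136,.147); print('bar',len(P),rect(P) if len(P)>3 else '')
P=pts(W,(.558,-.019),.058,.068,.0745); print('pulley',len(P),circ(P,(.0,.055)) if len(P)>3 else '')
P=pts(W,T[:2,3],.05,T[2,3]-.02,T[2,3]+.03); L=(P-T[:3,3])@T[:3,:3]
q=L[(abs(L[:,2]+.0056)<.003)&(np.hypot(L[:,0],L[:,1])<.033)]; cc=circ(q,(.023,.030))[0]; print(cc,(T[:3,:3]@[*cc,0]+T[:3,3]))
E
```

```text
[[ 1.000e+00 -2.000e-04  1.000e-03  5.593e-01]
 [-2.000e-04 -1.000e+00 -2.000e-04 -1.900e-02]
 [ 1.000e-03  2.000e-04 -1.000e+00  1.879e-01]
 [ 0.000e+00  0.000e+00  0.000e+00  1.000e+00]]
bar 255 (array([554.5, -20.1]), array([32.3,  6.1]), 89.0)
pulley 5524 (array([ 0.55755499, -0.01845766]), np.float64(0.00016867264457296643))
[-1.39692886e-03 -2.49130111e-06] [ 0.55795233 -0.01902406  0.18787352]
```

View pics/w3.png

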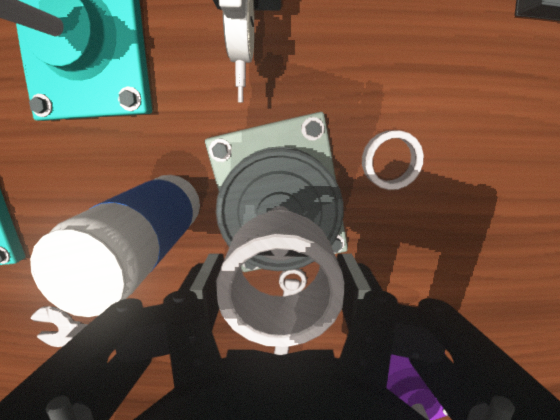

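The sleeve at (281,280) is centred above the post, with measured centres agreeing to under 1 mm. I'm lowering it now.

Emit:
{"op": "play_rows", "data": {
  "xyz": [
    [0,0,15],
    [0,0,30],
    [0,0,45],
    [0,0,58],
    [0,0,68],
    [0,0,74],
    [0,0,78],
    [0,0,80],
    [0,0,80],
    [0,0,80]
  ],
  "rot": [
    [0,0,0],
    [0,0,0],
    [0,0,0],
    [0,0,0],
    [0,0,0],
    [0,0,0],
    [0,0,0],
    [0,0,0],
    [0,0,0],
    [0,0,0]
  ],
  "grip": [0.4,0.4,0.4,0.4,0.4,0.4,0.4,0.4,0.4,0.4]
}}

```text
time_s: 7.8
eef_pos: [0.5594, -0.019, 0.1077]
eef_rot: [0.0, 1.0, -0.0, 0.0]
wrist_force: [-0.8, -0.6, -2.8]
opening: 0.681
grasp_force: 65.8
```

Emit:
{"op": "play_rows", "data": {
  "xyz": [
    [0,0,1],
    [0,0,2],
    [0,0,3],
    [0,0,4],
    [0,0,5],
    [0,0,6],
    [0,0,6],
    [0,0,6],
    [0,0,6],
    [0,0,6]
  ],
  "rot": [
    [0,0,0],
    [0,0,0],
    [0,0,0],
    [0,0,0],
    [0,0,0],
    [0,0,0],
    [0,0,0],
    [0,0,0],
    [0,0,0],
    [0,0,0]
  ],
  "grip": [0.4,0.4,0.4,0.4,0.4,0.4,0.4,0.4,0.4,0.4]
}}

```text
time_s: 9.05
eef_pos: [0.5592, -0.019, 0.1014]
eef_rot: [-0.0, 1.0, -0.0, 0.0]
wrist_force: [-0.1, 0.4, -2.7]
opening: 0.682
grasp_force: 65.8
```

Emit:
{"op": "play_rows", "data": {
  "xyz": [
    [0,0,0.5],
    [0,0,1],
    [0,0,1],
    [0,0,1.5],
    [0,0,1.5],
    [0,0,2],
    [0,0,2],
    [0,0,2],
    [0,0,2],
    [0,0,2]
  ],
  "rot": [
    [0,0,0],
    [0,0,0],
    [0,0,0],
    [0,0,0],
    [0,0,0],
    [0,0,0],
    [0,0,0],
    [0,0,0],
    [0,0,0],
    [0,0,0]
  ],
  "grip": [0.4,0.4,0.4,0.4,0.4,0.4,0.4,0.4,0.4,0.4]
}}

```text
time_s: 10.3
eef_pos: [0.5593, -0.019, 0.1012]
eef_rot: [0.0, 1.0, 0.0, 0.0]
wrist_force: [-7.8, 2.2, 12.7]
opening: 0.681
grasp_force: 67.6
```

Emit:
{"op": "play_rows", "data": {
  "xyz": [
    [0,0,-1],
    [0,0,-1],
    [0,0,-1],
    [0,0,-1],
    [0,0,-15],
    [0,0,-40],
    [0,0,-80],
    [0,0,-130],
    [0,0,-150],
    [0,0,-150]
  ],
  "rot": [
    [0,0,0],
    [0,0,0],
    [0,0,0],
    [0,0,0],
    [0,0,0],
    [0,0,0],
    [0,0,0],
    [0,0,0],
    [0,0,0],
    [0,0,0]
  ],
  "grip": [0.8,1,1,1,1,1,1,1,1,1]
}}

```text
time_s: 11.55
eef_pos: [0.5604, -0.0193, 0.2524]
eef_rot: [0.001, 1.0, -0.0, 0.003]
wrist_force: [0.5, -0.2, -0.3]
opening: 1.005
grasp_force: 0.0
```

```bash
python3 - <<'E'
from h import *
c,E=grab('wrist'); W=cloud(c,E); save(c,'w4')
P=pts(W,(.558,-.019),.034,.102,.111); print(len(P),circ(P,(.023,.030)),np.median(P[:,2]))
P=pts(W,(.558,-.019),.03,.136,.15); print(rect(P))
# washer target: TCP above grip (.380,.236), yaw 90deg; view
go([.38,.25,.25],np.pi/2)
E
```

```text
1197 (array([ 0.55725218, -0.01858876]), np.float64(0.0043110884412383525)) 0.10684576949213742
(array([558.1, -18.3]), array([38. , 11.8]), 87.8)
go [0.38 0.25 0.25] xyz [-1.795e+02 -2.690e+02 -2.000e-01] rot [ 2.000e-03 -1.000e-03 -1.571e+00]
```

The sleeve is seated and centred. Moving to the washer.

Emit:
{"op": "play_rows", "data": {
  "xyz": [
    [-20,-30,0],
    [-40,-60,0],
    [-60,-90,0],
    [-80,-120,0],
    [-100,-150,0],
    [-120,-180,0],
    [-140,-210,0],
    [-160,-240,0],
    [-180,-270,0],
    [-180,-270,0]
  ],
  "rot": [
    [0,0,-0.175],
    [0,0,-0.35],
    [0,0,-0.525],
    [0,0,-0.7],
    [0,0,-0.875],
    [0,0,-1.05],
    [0,0,-1.225],
    [0,0,-1.4],
    [0.002,-0.001,-1.571],
    [0.002,-0.001,-1.571]
  ],
  "grip": [1,1,1,1,1,1,1,1,1,1]
}}

```text
time_s: 12.85
eef_pos: [0.3771, 0.2522, 0.2478]
eef_rot: [-0.002, 0.706, 0.708, -0.002]
wrist_force: [0.5, 0.5, 0.8]
opening: 0.999
grasp_force: 0.0
```

Emit:
{"op": "play_rows", "data": {
  "xyz": [
    [0,0,0],
    [0,0,0],
    [0,0,0],
    [0,0,0],
    [0,0,0],
    [0,0,0],
    [0,0,0],
    [0,0,0],
    [0,0,0],
    [0,0,0]
  ],
  "rot": [
    [0,0,0],
    [0,0,0],
    [0,0,0],
    [0,0,0],
    [0,0,0],
    [0,0,0],
    [0,0,0],
    [0,0,0],
    [0,0,0],
    [0,0,0]
  ],
  "grip": [0.6,0.6,0.6,0.6,0.6,0.6,0.6,0.6,0.6,0.6]
}}

```text
time_s: 14.1
eef_pos: [0.3792, 0.2511, 0.2493]
eef_rot: [-0.001, 0.707, 0.707, -0.0]
wrist_force: [0.1, -0.2, -0.3]
opening: 0.6
grasp_force: 0.0
```

```bash
python3 - <<'E'
from h import *
T=tool(); print(T.round(4)); c,E=grab('wrist'); save(c,'w5'); W=cloud(c,E); np.savez('/tmp/w5',W=W,T=T)
g=pts(W,(.381,.235),.03,.018,.034); print('grip',len(g),rect(g),np.median(g,0))
p=pts(W,(.383,.275),.05,.0035,.009); p=p[np.hypot(*(p[:,:2]-np.median(g[:,:2],0)).T)>.016]; print('plate',len(p),circ(p,(.0,.030)),cv2.minEnclosingCircle((p[:,:2]*1000).astype(np.float32)))
E
```

```text
[[-1.000e-04  1.000e+00 -1.600e-03  3.792e-01]
 [ 1.000e+00  1.000e-04  7.000e-04  2.511e-01]
 [ 7.000e-04 -1.600e-03 -1.000e+00  2.493e-01]
 [ 0.000e+00  0.000e+00  0.000e+00  1.000e+00]]
grip 162 (array([380.2, 236.5]), array([ 9.8, 21.3]), 0.1) [0.38022128 0.23740931 0.02666453]
plate 1303 (array([0.37984038, 0.28058631]), np.float64(0.0003623679517885131)) ((379.850830078125, 280.5747375488281), 30.090394973754883)
```

View pics/w5.png

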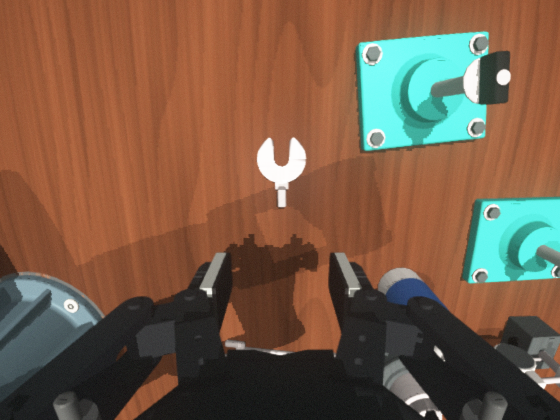

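The washer is at (282,162) with its grip at (282,196) and the slot facing +y, so its yaw is already 90°.

Emit:
{"op": "play_rows", "data": {
  "xyz": [
    [-15.5,1,50],
    [-15.5,1,100],
    [-15.5,1,150],
    [-15.5,1,190],
    [-15.5,1,215],
    [-15.5,1,225],
    [-15.5,1,225],
    [-15.5,1,225],
    [-15.5,1,225],
    [-15.5,1,225]
  ],
  "rot": [
    [0,0,0],
    [0,0,0],
    [-0.001,-0.001,0],
    [-0.001,-0.001,0],
    [-0.001,-0.001,0],
    [-0.001,-0.001,0],
    [-0.001,-0.001,0],
    [-0.001,-0.001,0],
    [-0.001,-0.001,0],
    [-0.001,-0.001,0]
  ],
  "grip": [0.6,0.6,0.6,0.6,0.6,0.6,0.6,0.6,0,0]
}}

```text
time_s: 15.4
eef_pos: [0.3803, 0.2359, 0.025]
eef_rot: [0.0, 0.707, 0.707, 0.0]
wrist_force: [0.2, -0.4, 0.6]
opening: 0.184
grasp_force: 0.3
```

Emit:
{"op": "play_rows", "data": {
  "xyz": [
    [0,0,0],
    [0,0,0],
    [0,0,0],
    [0,0,0],
    [0,0,0],
    [0,0,0],
    [0,0,0],
    [0,0,0],
    [0,0,0],
    [0,0,0]
  ],
  "rot": [
    [0,0,0],
    [0,0,0],
    [0,0,0],
    [0,0,0],
    [0,0,0],
    [0,0,0],
    [0,0,0],
    [0,0,0],
    [0,0,0],
    [0,0,0]
  ],
  "grip": [0,0,0,0,0,0,0,0,0,0]
}}

```text
time_s: 16.65
eef_pos: [0.3804, 0.2359, 0.0251]
eef_rot: [0.0, 0.707, 0.707, 0.0]
wrist_force: [-1.2, -0.5, 5.9]
opening: 0.1
grasp_force: 62.8
```

```bash
python3 - <<'E'
from h import *
go([.44,-.06,.30],np.pi/2)
E
```

```text
go [ 0.44 -0.06  0.3 ] xyz [-295.9   59.7 -274.8] rot [0.001 0.    0.   ]
```

Emit:
{"op": "play_rows", "data": {
  "xyz": [
    [0,0,-15],
    [0,0,-60],
    [0,0,-115],
    [0,0,-170],
    [-20,10,-220],
    [-65,30,-235],
    [-115,50,-235],
    [-165,70,-235],
    [-215,92,-235],
    [-265,115,-235]
  ],
  "rot": [
    [0,0,0],
    [0,0,0],
    [0,0,0],
    [0,0,0],
    [0,0,0],
    [0,0,0],
    [0,0,0],
    [0,0,0],
    [0,0,0],
    [0,0,0]
  ],
  "grip": [0,0,0,0,0,0,0,0,0,0]
}}

```text
time_s: 17.9
eef_pos: [0.4951, -0.0308, 0.2603]
eef_rot: [0.0, 0.707, 0.707, -0.0]
wrist_force: [0.2, 0.7, -0.7]
opening: 0.103
grasp_force: 62.1
```

Emit:
{"op": "play_rows", "data": {
  "xyz": [
    [-45,20,0],
    [-90,42,0],
    [-136,62,0],
    [-136,62,0],
    [-136,62,0],
    [-136,62,0],
    [-136,62,0],
    [-136,62,0],
    [-136,62,0],
    [-136,62,0]
  ],
  "rot": [
    [0,0,0],
    [0,0,0],
    [0,0,0],
    [0,0,0],
    [0,0,0],
    [0,0,0],
    [0,0,0],
    [0,0,0],
    [0,0,0],
    [0,0,0]
  ],
  "grip": [0,0,0,0,0,0,0,0,0,0]
}}

```text
time_s: 19.15
eef_pos: [0.5569, -0.1651, 0.2593]
eef_rot: [-0.0, 0.707, 0.707, -0.0]
wrist_force: [-0.1, 0.6, -1.7]
opening: 0.101
grasp_force: 62.2
```

```bash
cat >> h.py <<'E'
def look(n):
    T=tool(); print(T[:3,3].round(4),readout.get_obs()['q'].round(2)); c,E=grab('wrist'); save(c,n); W=cloud(c,E)
    P=W.reshape(-1,3); P=P[np.isfinite(P[:,0])]; L=(P-T[:3,3])@T[:3,:3]
    q=L[(L[:,0]>.012)&(L[:,0]<.085)&(abs(L[:,1])<.035)&(L[:,2]>.006)&(L[:,2]<.028)]
    A=np.c_[q[:,:2],np.ones(len(q))]
    for _ in range(4):
        s=np.linalg.lstsq(A,q[:,2],rcond=None)[0]; m=abs(q[:,2]-A@s)<.002; q,A=q[m],A[m]
    c0=circ(q[q[:,0]>.018],(0,.030)); e=cv2.minEnclosingCircle((q[q[:,0]>.018][:,:2]*1000).astype(np.float32))
    print('washer plane',s.round(4),len(q),'c',c0[0].round(4),e,'world',(T[:3,:3]@[*e[0],s[2]*1000]/1000+T[:3,3]).round(4))
    for n,lo,hi,r,a in(('knob',.136,.15,.03,0),('sleeve',.102,.1095,.034,1),('flange',.118,.1255,.022,0)):
        P=pts(W,(.558,-.019),r,lo,hi)
        if len(P)>5: print(n,len(P),rect(P),circ(P,(.023,.03))[0].round(4) if a else '',np.median(P[:,2]).round(4))
    return W,T
E
python3 - <<'E'
from h import *
look('w6')
E
```

```text
[ 0.5569 -0.1651  0.2593] [-0.49  0.19  1.58 -0.    1.37 -0.49]
washer plane [0.0032 0.0003 0.0201] 8284 c [ 0.0448 -0.0001] ((44.79599380493164, -0.08772388100624084), 30.151649475097656) world [ 0.5568 -0.1203  0.2392]
knob 768 (array([557.7, -21.2]), array([33.2, 11.5]), 87.5)  0.1413
sleeve 1603 (array([557.1, -20.9]), array([59.4, 56.3]), 0.6) [ 0.5574 -0.019 ] 0.1068
flange 1122 (array([557.8, -19.8]), array([36.5, 37. ]), 89.4)  0.1212
```

View pics/w6.png

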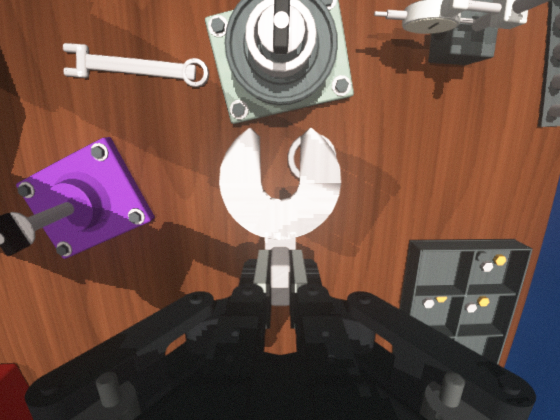

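The washer is held level at (280,185) with its slot facing the knob at (281,30). Lowering to slot height.

Emit:
{"op": "play_rows", "data": {
  "xyz": [
    [0,0.8,40],
    [0,0.8,80],
    [0,0.8,110],
    [0,0.8,124],
    [0,0.8,124],
    [0,0.8,124],
    [0,0.8,124],
    [0,0.8,124],
    [0,0.8,124],
    [0,0.8,124]
  ],
  "rot": [
    [0,0,0],
    [0,0,0],
    [0,0,0],
    [0,0,0],
    [0,0,0],
    [0,0,0],
    [0,0,0],
    [0,0,0],
    [0,0,0],
    [0,0,0]
  ],
  "grip": [0,0,0,0,0,0,0,0,0,0]
}}

```text
time_s: 20.45
eef_pos: [0.5577, -0.1653, 0.1355]
eef_rot: [-0.0, 0.707, 0.707, -0.0]
wrist_force: [0.3, 0.4, -1.5]
opening: 0.1
grasp_force: 62.2
```

```bash
python3 - <<'E'
from h import *
W,T=look('w7'); go([.5577,-.0638,.1351],np.pi/2); print(T.round(4))
E
```

```text
[ 0.5577 -0.1653  0.1355] [-0.49  0.32  1.68 -0.    1.14 -0.49]
washer plane [ 0.0015 -0.0004  0.0201] 8292 c [ 0.0448 -0.0001] ((44.73515701293945, -0.11582469940185547), 30.206924438476562) world [ 0.5576 -0.1206  0.1153]
sleeve 1766 (array([557.7, -42.9]), array([48.3, 13.1]), 1.4) [ 0.5572 -0.019 ] 0.1068
go [ 0.5577 -0.0638  0.1351] xyz [101.5   0.    0.2] rot [-0.001  0.    -0.   ]
[[-0.000e+00  1.000e+00 -5.000e-04  5.577e-01]
 [ 1.000e+00  0.000e+00 -4.000e-04 -1.653e-01]
 [-4.000e-04 -5.000e-04 -1.000e+00  1.355e-01]
 [ 0.000e+00  0.000e+00  0.000e+00  1.000e+00]]
```

Emit:
{"op": "play_rows", "data": {
  "xyz": [
    [12,0,0.4],
    [24,0,0.4],
    [36,0,0.4],
    [48,0,0.4],
    [58,0,0.4],
    [66,0,0.4],
    [74,0,0.4],
    [80,0,0.4],
    [80,0,0.4],
    [80,0,0.4]
  ],
  "rot": [
    [0,0,0],
    [0,0,0],
    [0,0,0],
    [0,0,0],
    [0,0,0],
    [0,0,0],
    [0,0,0],
    [0,0,0],
    [0,0,0],
    [0,0,0]
  ],
  "grip": [0,0,0,0,0,0,0,0,0,0]
}}

```text
time_s: 21.75
eef_pos: [0.5577, -0.0855, 0.1349]
eef_rot: [-0.0, 0.707, 0.707, -0.0]
wrist_force: [-0.1, 0.6, -1.8]
opening: 0.103
grasp_force: 62.2
```

Emit:
{"op": "play_rows", "data": {
  "xyz": [
    [4,0,0],
    [8,0,0],
    [12,0,0],
    [15,0,0],
    [18,0,0],
    [20,0,0],
    [21.5,0,0],
    [21.5,0,0],
    [21.5,0,0],
    [21.5,0,0]
  ],
  "rot": [
    [0,0,0],
    [0,0,0],
    [0,0,0],
    [0,0,0],
    [0,0,0],
    [0,0,0],
    [0,0,0],
    [0,0,0],
    [0,0,0],
    [0,0,0]
  ],
  "grip": [0,0,0,0,0,0,0,0,0,0]
}}

```text
time_s: 23.0
eef_pos: [0.5577, -0.0639, 0.1349]
eef_rot: [-0.0, 0.707, 0.707, -0.0]
wrist_force: [0.5, 0.3, -1.9]
opening: 0.105
grasp_force: 62.2
```

```bash
python3 - <<'E'
from h import *
W,T=look('w8'); go([.5577,-.0638,.1331],np.pi/2)
E
```

```text
[ 0.5577 -0.0639  0.1349] [-0.33  0.28  1.74 -0.    1.12 -0.32]
washer plane [0.0174 0.002  0.019 ] 2782 c [0.0453 0.0002] ((45.2382926940918, -0.05216476321220398), 29.794818878173828) world [ 0.5576 -0.0186  0.1159]
knob 2610 (array([557.4, -18.3]), array([37.7, 12.1]), 87.7)  0.1413
sleeve 685 (array([557.8,   5.6]), array([26.9, 11.3]), 10.7) [ 0.5583 -0.0192] 0.1069
flange 2630 (array([557.5, -17.6]), array([36.2, 37.7]), 88.1)  0.1213
go [ 0.5577 -0.0638  0.1331] xyz [0.1 0.  1.8] rot [-0.001  0.    -0.   ]
```

View pics/w8.png

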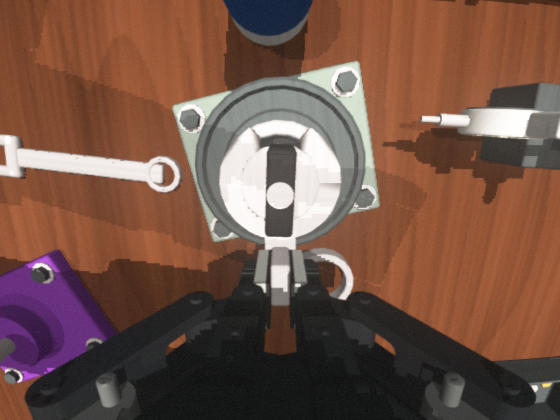

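The washer is home around the post: its plate at (280,180) is centred under the flange. Now I set it down and release it.

Emit:
{"op": "play_rows", "data": {
  "xyz": [
    [0,0,0.5],
    [0,0,1],
    [0,0,1.5],
    [0,0,2],
    [0,0,2.3],
    [0,0,2.3],
    [0,0,2.3],
    [0,0,2.3],
    [0,0,2.3],
    [0,0,2.3]
  ],
  "rot": [
    [0,0,0],
    [0,0,0],
    [0,0,0],
    [0,0,0],
    [0,0,0],
    [0,0,0],
    [0,0,0],
    [0,0,0],
    [0,0,0],
    [0,0,0]
  ],
  "grip": [0,0,0,0,0,0,0,0,0,0]
}}

```text
time_s: 24.3
eef_pos: [0.5577, -0.0638, 0.1331]
eef_rot: [-0.0, 0.707, 0.707, -0.0]
wrist_force: [-2.4, 0.1, 5.8]
opening: 0.101
grasp_force: 63.3
```

Emit:
{"op": "play_rows", "data": {
  "xyz": [
    [0,0,0],
    [0,0,0],
    [0,0,0],
    [0,0,-5],
    [0,0,-25],
    [0,0,-60],
    [0,0,-100],
    [0,0,-130],
    [0,0,-130],
    [0,0,-130]
  ],
  "rot": [
    [0,0,0],
    [0,0,0],
    [0,0,0],
    [0,0,0],
    [0,0,0],
    [0,0,0],
    [0,0,0],
    [0,0,0],
    [0,0,0],
    [0,0,0]
  ],
  "grip": [0.3,0.5,0.5,0.5,0.5,0.5,0.5,0.5,0.5,0.5]
}}

```text
time_s: 25.55
eef_pos: [0.5573, -0.0636, 0.2617]
eef_rot: [-0.001, 0.707, 0.707, -0.001]
wrist_force: [-0.5, -0.4, -1.0]
opening: 0.5
grasp_force: 0.0
```

```bash
python3 - <<'E'
from h import *
T=tool(); print(T[:3,3]); c,E=grab('wrist'); save(c,'w9'); W=cloud(c,E)
P=pts(W,(.558,-.019),.034,.110,.116); print('washer',len(P),np.median(P[:,2]),circ(P,(0,.03)),cv2.minEnclosingCircle((P[:,:2]*1000).astype(np.float32)),rect(P))
A=np.c_[P[:,:2]-[.558,-.019],np.ones(len(P))]; print(np.linalg.lstsq(A,P[:,2],rcond=None)[0])
P=pts(W,(.558,-.0635),.02,.12,.14); print('grip',len(P),rect(P),np.median(P[:,2]))
P=pts(W,(.558,-.019),.03,.136,.15); print('bar',rect(P),np.median(P[:,2]))
go([.5577,-.0187,.20],np.pi/2-.03)
E
```

```text
[ 0.5573117  -0.06356783  0.26174394]
washer 1661 0.11301336792203603 (array([ 0.5579004, -0.0209739]), np.float64(0.0543397205369828)) ((558.0870971679688, -21.096059799194336), 31.919538497924805) (array([557.6, -19.1]), array([60. , 58.7]), 45.8)
[ 1.84961406e-05 -3.54373243e-03  1.12982780e-01]
grip 296 (array([557.2, -63.7]), array([22.2,  9.1]), 89.8) 0.1347268528627738
bar (array([557.4, -18.3]), array([37.9, 12. ]), 87.7) 0.14127762344293676
go [ 0.5577 -0.0187  0.2   ] xyz [44.8  0.9 61.1] rot [-0.003 -0.     0.03 ]
```

View pics/w9.png

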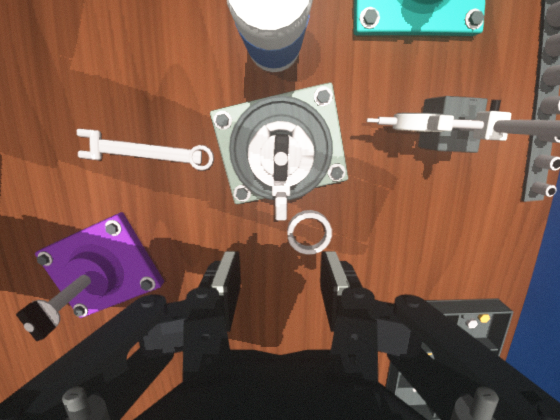

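The washer lies flat and is centred within 0.5 mm; the view shows the plate at (280,155) and its grip at (280,207). The knob bar's yaw is 87.7°, so I'm moving to grip it.

Emit:
{"op": "play_rows", "data": {
  "xyz": [
    [20,0,10],
    [45,0,30],
    [45,0,60],
    [45,0,85],
    [45,0,105],
    [45,0,118],
    [45,0,118],
    [45,0,118],
    [45,0,118],
    [45,0,118]
  ],
  "rot": [
    [0,0,0.02],
    [0,0,0.04],
    [0,0,0.04],
    [0,0,0.04],
    [0,0,0.04],
    [0,0,0.04],
    [0,0,0.04],
    [0,0,0.04],
    [0,0,0.04],
    [0,0,0.04]
  ],
  "grip": [0.4,0.4,0.4,0.4,0.4,0.4,0.4,0.4,0.4,0.4]
}}

```text
time_s: 26.85
eef_pos: [0.5577, -0.0187, 0.1449]
eef_rot: [0.0, 0.721, 0.693, -0.0]
wrist_force: [2.8, 0.0, -2.0]
opening: 0.4
grasp_force: 1.2
```

Emit:
{"op": "play_rows", "data": {
  "xyz": [
    [0,0,0],
    [0,0,0],
    [0,0,0],
    [0,0,0],
    [0,0,0],
    [0,0,0],
    [0,0,0],
    [0,0,0],
    [0,0,0],
    [0,0,0]
  ],
  "rot": [
    [0,0,0],
    [0,0,0],
    [0,0,0],
    [0,0,0],
    [0,0,0],
    [0,0,0],
    [0,0,0],
    [0,0,0],
    [0,0,0],
    [0,0,0]
  ],
  "grip": [0.3,0.2,0.1,0,0,0,0,0,0,0]
}}

```text
time_s: 28.1
eef_pos: [0.5579, -0.02, 0.1477]
eef_rot: [0.001, 0.721, 0.693, -0.001]
wrist_force: [-8.0, -3.4, 18.6]
opening: 0.121
grasp_force: 67.8
```

```bash
python3 - <<'E'
from h import *
print(tool().round(4)); o=readout.get_obs(); print(o['q'].round(3),o['wrist_force'],o['torque'])
E
```

```text
[[ 3.970e-02  9.992e-01 -1.000e-04  5.579e-01]
 [ 9.992e-01 -3.970e-02 -3.000e-03 -2.000e-02]
 [-3.000e-03  0.000e+00 -1.000e+00  1.477e-01]
 [ 0.000e+00  0.000e+00  0.000e+00  1.000e+00]]
[-0.247  0.258  1.737 -0.003  1.146 -0.206] [-7.95692637 -3.38236247 18.55753419] [-0.61518973  1.29306077 -0.01915665]
```

Emit:
{"op": "play_rows", "data": {
  "xyz": [
    [0,0,0.2],
    [0,0,0.4],
    [0,0,0.7],
    [0,0,0.9],
    [0,0,1.1],
    [0,0,1.3],
    [0,0,1.6],
    [0,0,1.8],
    [0,0,2],
    [0,0,2.2]
  ],
  "rot": [
    [0,0,0.09],
    [0,0,0.18],
    [0,0,0.28],
    [0,0,0.38],
    [0,0,0.48],
    [0,0,0.58],
    [0,0,0.68],
    [0,0,0.78],
    [0,0,0.88],
    [0,0,0.98]
  ],
  "grip": [0,0,0,0,0,0,0,0,0,0]
}}

```text
time_s: 29.35
eef_pos: [0.5566, -0.0195, 0.1437]
eef_rot: [0.0, 0.963, 0.27, -0.002]
wrist_force: [-7.1, -1.6, 11.2]
opening: 0.121
grasp_force: 64.5
```

Emit:
{"op": "play_rows", "data": {
  "xyz": [
    [0,0,0.3],
    [0,0,0.3],
    [0,0,0.3],
    [0,0,0.3],
    [0,0,0.3],
    [0,0,0.3],
    [0,0,0.3],
    [0,0,0.3],
    [0,0,0.3],
    [0,0,0.3]
  ],
  "rot": [
    [0,0,0.04],
    [0,0,0.06],
    [0,0,0.06],
    [0,0,0.06],
    [0,0,0.06],
    [0,0,0.06],
    [0,0,0.06],
    [0,0,0.06],
    [0,0,0.06],
    [0,0,0.06]
  ],
  "grip": [0,0,0,0,0,0,0,0,0,0]
}}

```text
time_s: 30.6
eef_pos: [0.5565, -0.0194, 0.1436]
eef_rot: [0.001, 0.97, 0.243, -0.002]
wrist_force: [-7.5, -1.9, 12.9]
opening: 0.125
grasp_force: 64.5
```

```bash
python3 - <<'E'
from h import *
T=tool(); print(T.round(4),np.degrees(np.arctan2(T[1,0],T[0,0]))); o=readout.get_obs(); print(o['q'].round(3),o['wrist_force'],o['torque'])
E
```

```text
[[ 8.815e-01  4.721e-01 -3.300e-03  5.565e-01]
 [ 4.721e-01 -8.816e-01 -1.900e-03 -1.940e-02]
 [-3.800e-03  2.000e-04 -1.000e+00  1.436e-01]
 [ 0.000e+00  0.000e+00  0.000e+00  1.000e+00]] 28.169353851359933
[-0.246  0.263  1.74  -0.003  1.142  0.834] [-7.49931988 -1.8770687  12.85793511] [-0.52728113  1.1955597   0.15832548]
```

Emit:
{"op": "play_rows", "data": {
  "xyz": [
    [0,0,0],
    [0,0,0],
    [0,0,0],
    [0,0,0],
    [0,0,-5],
    [0,0,-20],
    [0,0,-50],
    [0,0,-90],
    [0,0,-120],
    [0,0,-120]
  ],
  "rot": [
    [0,0,0],
    [0,0,0],
    [0,0,0],
    [0,0,0],
    [0,0,0],
    [0,0,0],
    [0,0,0],
    [0,0,0],
    [0,0,0],
    [0,0,0]
  ],
  "grip": [0.1,0.2,0.3,0.3,0.3,0.3,0.3,0.3,0.3,0.3]
}}

```text
time_s: 31.85
eef_pos: [0.5593, -0.0192, 0.2659]
eef_rot: [0.002, 0.97, 0.243, 0.002]
wrist_force: [0.4, -0.2, 0.3]
opening: 0.297
grasp_force: 0.0
```

```bash
python3 - <<'E'
from h import *
T=tool(); print(T[:3,3]); c,E=grab('wrist'); save(c,'w10'); W=cloud(c,E)
P=pts(W,(.558,-.019),.025,.130,.15); print('bar',rect(P),np.median(P[:,2]))
P=pts(W,(.558,-.019),.034,.110,.1145); print('washer',len(P),rect(P),np.median(P[:,2]),circ(P,(0,.03)))
A=np.c_[P[:,:2]-[.558,-.019],np.ones(len(P))]; print(np.linalg.lstsq(A,P[:,2],rcond=None)[0])
P=pts(W,(.558,-.019),.056,.066,.0745); print('pulley',len(P),circ(P,(0,.055)),np.median(P[:,2]))
P=pts(W,(.558,-.019),.11,.0145,.0215); print('plate',rect(P))
E
```

```text
[ 0.55932605 -0.01917224  0.26591142]
bar (array([557.7, -18.3]), array([38.1, 11.9]), 27.8) 0.13674149455560441
washer 1432 (array([557.7, -18.5]), array([59.6, 59.6]), 49.1) 0.11295793935826975 (array([ 0.55784738, -0.02060416]), np.float64(0.06697179313754953))
[-0.0011549  -0.00104063  0.11294123]
pulley 4103 (array([ 0.55751556, -0.01828524]), np.float64(0.00025775311884661267)) 0.06906339760717112
plate (array([559. , -23.1]), array([150. , 210.3]), 12.7)
```

View pics/w10.png

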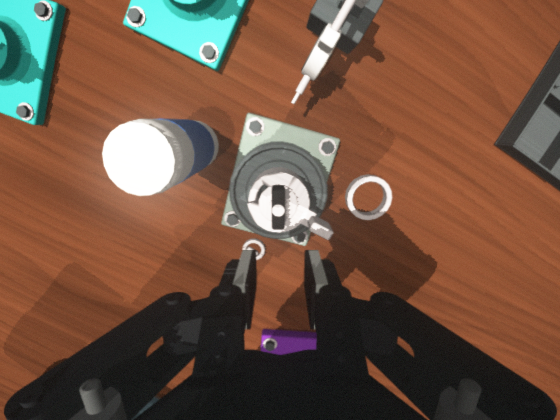

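The bar stayed at 27.8° after release (knob about 1.3 rad), and the washer and pulley are flat and centred. Handing in.

```bash
python3 -c "
from bench import ctrl
print(ctrl.hand_in())"
```

```text
the job is handed in; nothing more can be done
None
```

I handed the job in at about 32 s; no verdict came back. In the last wrist image the sleeve was seated, the washer was home within about 1 mm, the knob was locked at about 1.3 rad, and the gripper was clear of everything.

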